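# Rock a seized tool holder out of its dock and stand it in its taper sleeve

### The arm

A 7-joint arm with a two-finger parallel gripper is mounted at the origin on the work surface. World frame = base frame: x ahead of the robot, y to its left, z up, the work surface at z = 0. Lengths are in m, angles in rad, forces in N, time in s.
With the tool pointing down it reaches from about 0.425 to 0.825 m from the base axis. Payload 3.6 kg.
Tool frame: the origin (TCP) lies between the finger pads; the fingertips stand 25 mm ahead of it and the grasp point (between the pads) lies 6 mm ahead of it (arm.finger_overhang is the distance from the TCP to the fingertips, in m); x points along the fingers, y is the direction in which the jaws open and shut, and the axes are right-handed (so a half turn about x gives the same grasp; the last joint's range is limited). The gripper opens to 85 mm and grips with 20 to 120 N. Pads are 22 mm wide; open, the fingers measure 114 mm over their backs; the gripper's body (76 mm by 85 mm) begins 54 mm behind the grasp point. The pads swing forward as they close: fully open they stand 13 mm farther back than shut.
Start: joints at [1.077, 0.615, -0.013, 1.423, 0.008, 1.103, -0.04], TCP at [0.293, -0.58, 0.256] pointing down, gripper open.
Joint ranges: [-3.12, 3.12], [-0.3, 2.06], [-1.34, 1.32], [0.26, 2.42], [-1.36, 4.5], [0.01, 1.98], [-2.84, 2.84]. Speed limits (rad/s): [2.79, 2.79, 3.14, 3.14, 3.14, 3.14, 3.14].

### API

Orientations are given as a unit quaternion [x, y, z, w].
In Python, from workcell import arm gives the robot as it stands.
- The arm moves only by the tool arm_command, never from a script. Its argument "steps" is a list that holds one entry, the list of rows, each a list of 7 numbers: the opening, from 0 (shut) to 1 (fully open), then the shift along the tool's x, y, z in cm, then the turn, a rotation vector about the tool's x, y, z in rad. In form: [[[hand, dx, dy, dz, ax, ay, az], ...]]. A call has 1 to 12 rows; each row is the pose to reach, as a shift and turn from the pose measured when the call began, along the tool's axes at that moment; what a row does not reach only later rows make up. A row lasts 1/8 s, in which the tool goes at most 62.5 mm and 10.7 degrees, less where a joint would pass 70% of its speed; a pose out of reach is approached as far as the arm can. A call with a gripper value outside its range is refused whole. The fingers move at their own pace and stop on an object; "squeeze" is the grip in N (left out, the last holds). Time passes only in rows, so rows that repeat a pose let the fingers close. It gives the time, the measured TCP pose, the force and the opening at its end, in the units of the state.
- arm.sense(): the state, without advancing time (a new reading comes with each control period).
- arm.read_camera(name): name is "side" or "top"; returns the picture (420x560x3 uint8, red, green, blue); there is no depth.
- arm.calibration(name): a dict with "intrinsics" (3x3 intrinsics, pixels), "rvec" (rotation vector, rad) and "tvec" (3), from world to camera coordinates, as OpenCV has them. Camera axes: x right, y down, z forward; pixel columns grow to the right and rows downward; lengths in m; the calibration is good to about 2 mm. A picture is of the moment at which its call begins. calibration takes no time and is no camera call.
- arm.job_done(): hands the job in, once; it reports no verdict.
The state is a dict: "t": time; "q": joint angles; "qvel": joint speeds; "joint_efforts": joint torques, N m; "position": TCP position; "eef_rot": TCP orientation; "force": force on the tool from outside, world axes, zero at the start; "wrist_torque": the same for the moment, N m; "finger_gap": finger opening in m.
Only numpy, scipy, OpenCV 4.12 (cv2) and the standard library are available. Lean on these libraries where they do the work, as an engineer would, in place of code of your own. Each camera call takes 0.05 s, during which the arm holds its last target.

### The job

The steel tool holder is stuck in the inclined dock: two stiff clamp shoes, one on each side, hook over its flange, so it will not pull straight out. Rock the holder to one side and then to the other until it has pushed both shoes back clear of its flange (let the holder do that, do not touch the shoes with the gripper), then draw it out and lower it upright into the stand whose tapered sleeve it fits, holding it until it is fully home. Let go and leave the other things on the table where they are.

Things in the scene. Friction and masses are not known exactly. Their poses are not given: they have to be found in the camera images.
- holder_mid (a point): Round steel tool holder, 160 mm, 0.45 kg; point on its axis 80 mm from the foot; z runs along it, foot to grip. From the foot: ball stud radius 11 (ball centre 11 mm up), neck radius 7 to 30 mm, taper radius 12 at 30 to 19 at 80 mm, flange radius 24 from 80 to 92 mm, plain aluminium grip 32 mm across from 92 to 160 mm. Starts in the dock, leaning 30 degrees from vertical.
- dock_head: Fixed inclined aluminium dock. Origin: where the holder's foot rests, 42 mm above the table. z: axis of the docked holder, 30 degrees from vertical, top leaning to the dock's -x side, roughly at the robot. y: level, the rocking direction. Nothing of the dock is higher than 102 mm along z or further than 76 mm from the axis in y. Cheeks at x = +-25 to +-33 mm, 90 mm high, allow no fore-aft lean.
- dock_pivot (a point): Point on the dock's axis 11 mm above its origin: the centre of the ball stud, in a pocket 14 mm deep, about which the docked holder rocks, up to about 14 degrees towards the dock's +y or -y. Same axes as dock_head.
- shoe_left: Steel clamp shoe, 32 mm wide, on the dock's +y side; its 8 mm thick lip hooks 4 mm over the flange, 2 mm above it. Origin: middle of the lip's top inner edge, at first y = 20, z = 102 mm in dock_head. Slides to +y up to 22 mm against 7 N friction, stays where left. Rocking the holder to +y pushes it 1.4 mm per degree. Clear of the centred flange after 4 mm.
- shoe_right: The same shoe on the dock's -y side: origin at first y = -20 mm, z = 102 mm in the dock_head frame; slides to -y when the holder is rocked to -y.
- big_stand_mouth (a point): Centre of the mouth of the sleeve that fits: fixed upright stand 100 mm high on a round base 84 mm across; sleeve 45 mm long, mouth 37 mm across (49 over the rim), tapering to 25 mm, open below. With the holder fully home its flange underside, and so holder_mid, is about 3 mm above this point.
- small_stand_mouth (a point): Centre of the mouth of a similar stand, also 100 mm high, for smaller holders: mouth only 20 mm across, 32 mm over the rim; the holder does not fit it. The two stands may change places.
- lens: Bystander: black camera lens standing up, 54 mm across, 62 mm tall. Origin: centre of underside.
- jaw: Bystander: L-shaped aluminium gripper jaw, 70 x 30 mm, 55 mm tall. Origin: centre of underside.
- driver: Bystander: screwdriver with black handle lying along its x, 190 mm long. Origin: under its middle.
- coupling: Bystander: black ring coupling lying flat, 104 mm across, 22 mm tall. Origin: centre of underside.

How it is judged:
On the way, in this order (a step that is already met when the one before it is completed fails the run):
1. the holder, rocked to one side, has pushed one shoe back at least 4 mm, clear of the flange (distance of any of shoe_left, shoe_right from where it was at the start of the episode above 0.004 m), for 0.1 s.
2. rocked to the other side, it has pushed the other shoe back at least 4 mm, clear of the flange too (distance of each of shoe_left, shoe_right from where it was at the start of the episode above 0.004 m), for 0.1 s.
3. the holder is drawn out along the dock's axis and held clear (distance between holder_mid and dock_head above 0.16 m and contact force between the fingers and holder above 1 N), for 0.1 s.
4. still held, it is lowered upright to within 12 mm of home in the big sleeve (horizontal distance between holder_mid and big_stand_mouth below 0.01 m and z of holder_mid in the frame of big_stand_mouth below 0.015 m and angle between holder_mid's own z axis and vertical below 0.2 rad and contact force between the fingers and holder above 1 N), for 0.05 s.
At the end, for the whole second after the job is handed in: The holder stands upright (within 5 degrees) and still in the big sleeve, its middle within 5 mm of the sleeve's axis and its flange underside no more than 7 mm above the mouth (horizontal distance between holder_mid and big_stand_mouth below 0.005 m and z of holder_mid in the frame of big_stand_mouth between -0.003 and 0.007 m and angle between holder_mid's own z axis and vertical below 0.09 rad and linear speed of holder below 0.02 m/s); the robot touches nothing.
It fails at once if the gripper touches a clamp shoe (over 2 N) (contact force between any of the arm, the fingers and shoe_left above 2 N or contact force between any of the arm, the fingers and shoe_right above 2 N).
It fails at once if a bystander is moved more than 30 mm (distance of any of lens, jaw, driver, coupling from where it was at the start of the episode above 0.03 m).
It also fails if it takes over 51 s, if anything falls off the work surface, if the arm or the gripper's body presses on something with over 40 N, if the wrist force passes 120 N, or if a joint passes its speed limit or range.

## Working session

There is one attempt and no reset: what is moved stays moved. The work goes in short steps, Python scripts to look and compute and a tool call to move; the robot and the scene stay as the last step left them, time stands still between calls to the robot, and variables do not carry over. Pictures are saved under pics/ and viewed, and the job is handed in when it is done.

Besides the shell and the picture viewer there is one more tool, called after ">>>" by a JSON object that holds its "op" and its "data". arm_command: Moves the arm, as the interface text tells. Its arguments: {"type":"object","properties":{"steps":{"type":"array"},"squeeze":{"type":"number"}},"required":["steps"]}

```bash
mkdir -p pics; ls
python3 - <<'E'
from workcell import arm
import cv2,numpy as np
for n in("side","top"):
    im=arm.read_camera(n); cv2.imwrite(f"pics/{n}0.png",im[...,::-1]); c=arm.calibration(n); print(n,c)
    R=cv2.Rodrigues(np.array(c["rvec"]))[0]; print(-R.T@np.array(c["tvec"]).ravel())
s=arm.sense();print(s)
E
```

```text
pics
side {'intrinsics': array([[412.23523147,   0.        , 278.16025794],
       [  0.        , 412.23523147, 210.95323729],
       [  0.        ,   0.        ,   1.        ]]), 'rvec': array([ 2.30091425, -0.34667963,  0.16997139]), 'tvec': array([-0.54503021,  0.26462265,  0.91913421])}
[ 0.36098776 -0.62966473  0.82770825]
top {'intrinsics': array([[473.09691664,   0.        , 282.2862366 ],
       [  0.        , 473.09691664, 215.4455891 ],
       [  0.        ,   0.        ,   1.        ]]), 'rvec': array([ 2.12788191, -2.07811467,  0.22454059]), 'tvec': array([0.10238874, 0.59455815, 1.14113908])}
[0.33021923 0.10605312 1.24333795]
{'t': 0.1, 'q': array([ 1.07648701,  0.61584078, -0.01263738,  1.42471807,  0.00806734,
        1.10340036, -0.04038897]), 'qvel': array([ 6.59833066e-04, -3.37178997e-03,  7.76128066e-04, -3.40348063e-03,
       -4.20460601e-05,  7.54665881e-04,  6.61727055e-04]), 'joint_efforts': array([ 8.60460095e-04, -4.70383859e+01,  2.59880656e-01, -1.71571720e+01,
        1.00239023e-02,  5.85308517e-03, -3.46938691e-07]), 'position': array([ 0.29285511, -0.5795956 ,  0.2552488 ]), 'eef_rot': array([-0.68765888, -0.16471663,  0.68803014, -0.1631203 ]), 'force': array([-0.73517365, -1.18190292, -0.02633887]), 'wrist_torque': array([-0.01337254,  0.01283164, -0.0321946 ]), 'finger_gap': 0.08482642758375869}
```

View pics/side0.png

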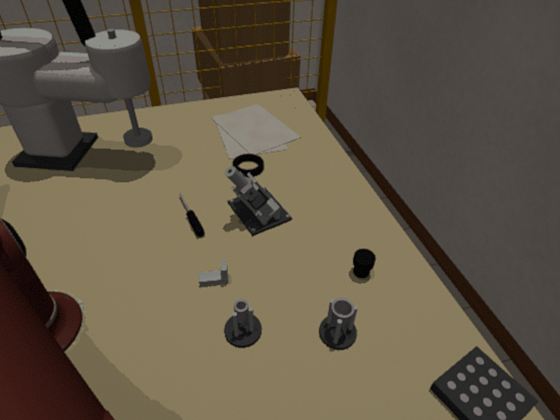

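View pics/top0.png

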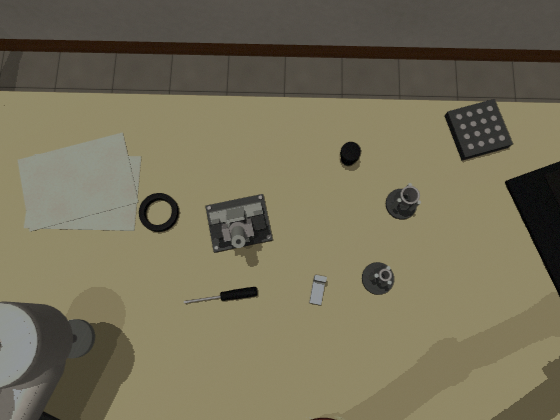

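Side view: dock around (258,200), big stand mouth (342,308), small stand mouth (241,306). Top view: dock (238,222), holder top (238,240), big mouth (409,194), small mouth (386,272). I'll zoom in for detail.

```bash
cat > h.py <<'E'
import numpy as np,cv2
from workcell import arm
from scipy.spatial.transform import Rotation as Rot
C={n:arm.calibration(n) for n in("side","top")}
def cam(n):
    c=C[n];R=cv2.Rodrigues(np.array(c["rvec"]))[0];t=np.array(c["tvec"]).ravel();return c["intrinsics"],R,t
def ray(n,u,v):
    K,R,t=cam(n);d=R.T@np.linalg.inv(K)@np.array([u,v,1.]);return -R.T@t,d/np.linalg.norm(d)
def onz(n,u,v,z):
    o,d=ray(n,u,v);return o+d*(z-o[2])/d[2]
def proj(n,P):
    K,R,t=cam(n);p=(R@np.atleast_2d(P).T).T+t;p=(K@p.T).T;return p[:,:2]/p[:,2:]
def tri(a,b):
    (o1,d1),(o2,d2)=ray("side",*a),ray("top",*b)
    A=np.c_[d1,-d2];s=np.linalg.lstsq(A,o2-o1,rcond=None)[0]
    p,q=o1+s[0]*d1,o2+s[1]*d2;return (p+q)/2,np.linalg.norm(p-q)
E
python3 - <<'E'
from h import *
print("top corners",[onz("top",u,v,0).round(3) for u,v in((0,0),(560,0),(0,420),(560,420))])
print("base side",proj("side",[0,0,0]),proj("top",[0,0,0]))
print("bigmouth",onz("top",409,194,.1),onz("side",342,308,.1),tri((342,308),(409,194)))
print("small",onz("top",386,272,.1),onz("side",241,306,.1))
def crop(n,x,y,w,h,k,f):
    im=cv2.imread(f"pics/{n}0.png")[y:y+h,x:x+w]
    im=cv2.convertScaleAbs(im,alpha=1.3,beta=20)
    cv2.imwrite(f,cv2.resize(im,None,fx=k,fy=k,interpolation=cv2.INTER_CUBIC))
crop("side",215,150,90,90,6,"pics/sd.png")
crop("top",195,185,90,80,7,"pics/td.png")
crop("side",210,280,160,80,5,"pics/ss.png")
crop("top",350,170,90,130,4,"pics/ts.png")
E
```

```text
top corners [array([1.249, 0.98 , 0.   ]), array([ 1.285, -0.697,  0.   ]), array([0.075, 0.799, 0.   ]), array([ 0.109, -0.576,  0.   ])]
base side [[ 33.71211173 329.63751449]] [[324.73487405 461.93931749]]
bigmouth [ 0.6465439  -0.19907527  0.1       ] [ 0.64356351 -0.20699061  0.1       ] (array([ 0.64822984, -0.20142564,  0.09049289]), np.float64(0.0018356442585093931))
small [ 0.45054131 -0.13709801  0.1       ] [ 0.44473083 -0.14131843  0.1       ]
```

View pics/sd.png

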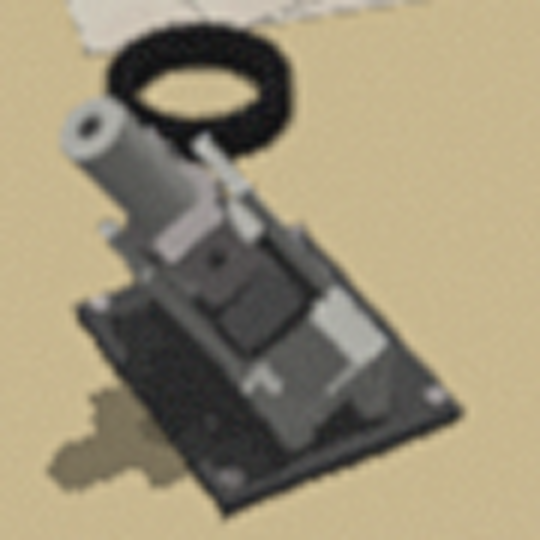

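View pics/td.png

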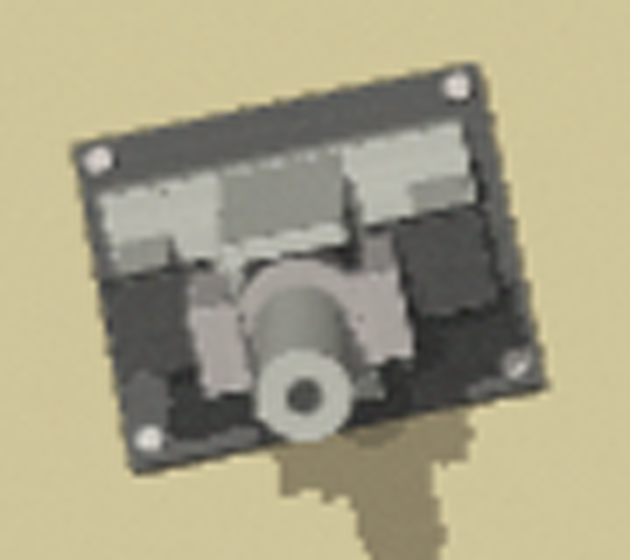

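View pics/ss.png

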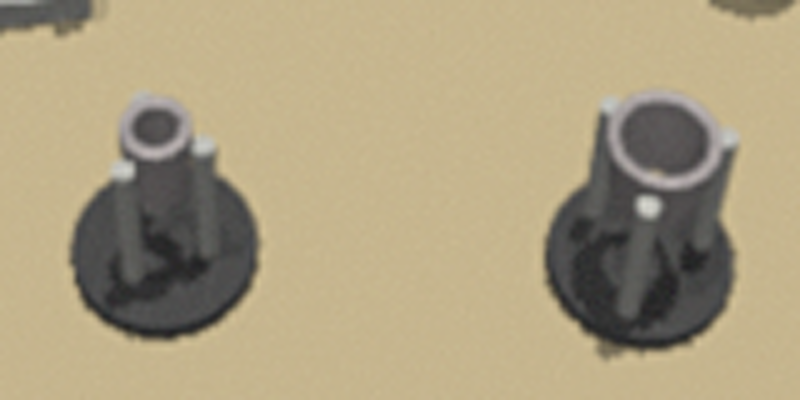

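View pics/ts.png

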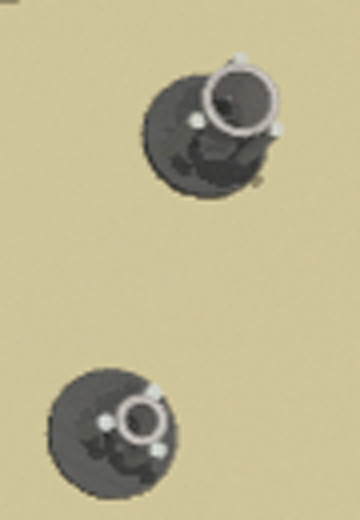

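Run:
```python
from h import *
def px(x,y,k,x0,y0): return ((x+.5)/k-.5+x0,(y+.5)/k-.5+y0)
gs,gt=px(92,130,6,215,150),px(304,395,7,195,185)
print("griptop",tri(gs,gt),onz("side",*gs,.1806),onz("top",*gt,.1806))
# bolts
bt=[px(*p,7,195,185) for p in((97,158),(456,85),(516,363),(149,438))]
W=[onz("top",*p,.012) for p in bt]
for w in W: print("bolt",w.round(4),proj("side",w).round(1))
bs=[px(*p,6,215,150) for p in((95,303),(228,478),(437,396))]
for s in bs: print(s,onz("side",*s,.012).round(4))
W=np.array(W)
for i in range(4):
    d=W[(i+1)%4]-W[i];print(np.hypot(*d[:2]),np.degrees(np.arctan2(d[1],d[0])))
# rim ellipse
for n,(x0,y0,w,h) in dict(side=(325,290,40,32),top=(395,180,30,30)).items():
    im=cv2.imread(f"pics/{n}0.png")[y0:y0+h,x0:x0+w].astype(int)
    b,g,r=im[...,0],im[...,1],im[...,2]
    m=((b>g-2)&(g>110)).astype(np.uint8)
    print(n);print("\n".join("".join(".#"[v] for v in row) for row in m))
```

```text
griptop (array([0.50573571, 0.21527587, 0.17480587]), np.float64(0.0005372752085162127)) [0.50472307 0.20781876 0.1806    ] [0.50451353 0.21469217 0.1806    ]
bolt [0.622  0.3152 0.012 ] [[263.1 187.8]]
bolt [0.6541 0.1789 0.012 ] [[286.9 214.9]]
bolt [0.5463 0.1525 0.012 ] [[253.  228.9]]
bolt [0.5145 0.2894 0.012 ] [[230.8 199.7]]
(230.41666666666666, 200.08333333333334) [0.5129 0.2881 0.012 ]
(252.58333333333334, 229.25) [0.5448 0.1515 0.012 ]
(287.4166666666667, 215.58333333333331) [0.6546 0.1759 0.012 ]
0.14006160176850224 -76.78092988176087
0.11097813346668703 -166.2598994806371
0.14055440972674293 103.06993568607476
0.11060890559222815 13.4868040420151
side
........................................
........................................
........................................
........................................
........................................
........................................
........................................
........................................
........................................
.............##.#.###...................
.................
[... 1118 characters left out ...]
..................
..............................
..............................
..............................
..............................
..............................
..............................
..............................
..............................
..............................
..............................
..............................
..............................
..............................
..............................
..............................
..............................
..............................
..............................
..............................
..............................
..............................
..............................
```

```bash
python3 - <<'E'
from h import *
vis={}
for n,(x0,y0,w,h) in dict(side=(325,290,40,32),top=(393,178,32,32)).items():
    im=cv2.imread(f"pics/{n}0.png").astype(int)[y0:y0+h,x0:x0+w]
    b,r=im[...,0],im[...,2]; g=im[...,1]
    # rim: low saturation & bright
    m=((r-b<25)&(g>110)).astype(np.uint8)
    print(n);print("\n".join("".join(".#"[v] for v in row) for row in m))
    cs,_=cv2.findContours(m,cv2.RETR_EXTERNAL,cv2.CHAIN_APPROX_NONE)
    # dark stand silhouette: table is r-b>40
E
python3 - <<'E'
from h import *
# lens and stand bases: silhouettes against table
for n in("side","top"):
    im=cv2.imread(f"pics/{n}0.png").astype(int)
    m=((im.max(2)-im.min(2)<30)|(im.max(2)<70)).astype(np.uint8)
    for nm,P in dict(lens_=(.70,-.06),).items():
        pass
    k,l,st,ce=cv2.connectedComponentsWithStats(m)
    for i in range(1,k):
        if 200<st[i][4]<5000: print(n,st[i],ce[i].round(1))
E
```

```text
side
........................................
........................................
........................................
........................................
........................................
........................................
........................................
........................................
.............#######....................
......##...####.#.#####.................
.....######...........###...............
.....####..............###..............
.......#.................##.............
..........................##............
...........................#............
............................#.#.........
............................#####.......
............................#####.......
.............................####.......
........................................
........................................
...........................#............
...........................#............
..........................#.............
............#............#..............
..............###......##...............
................######.......
[... 1121 characters left out ...]
.......................
................................
................................
................................
................................
side [179 193  26  46 351] [192.8 220.1]
side [349 249  27  34 665] [362.1 265.3]
side [199 260  30  28 518] [214.5 276.4]
side [ 224  298   38   50 1301] [242.4 325.6]
side [ 319  298   39   53 1557] [339.  324.7]
top [340 142  21  25 421] [349.7 153.7]
top [ 505  161   55  136 3846] [540.7 212.9]
top [385 183  36  37 926] [402.9 201.9]
top [139 193  41  40 810] [158.5 212. ]
top [ 205  194   68   60 3003] [238.7 223.5]
top [362 262  33  33 855] [377.7 278. ]
top [309 274  18  32 381] [317.4 289.5]
top [184 287  74  17 501] [230.6 294.8]
```

Run:
```python
from h import *
print("big mouth top",onz("top",409.9,194.7,.1),"side",onz("side",342.6,307.1,.1))
print("small mouth top",onz("top",385.0,274.5,.1),"side",onz("side",240.5,305.2,.1))
# base discs
for nm,c in dict(small=(377.6,278.1),big=(401.3,203.6)).items():
    P=onz("top",*c,.008); 
    a=np.linspace(0,6.283,60); Q=np.c_[P[0]+.042*np.cos(a),P[1]+.042*np.sin(a),np.full(60,.0)]
    q=proj("side",Q);Q[:,2]=0.0;qt=proj("top",Q)
    print(nm,P,"side ext",q.min(0),q.max(0),"top ext",qt.min(0),qt.max(0))
```

```text
big mouth top [ 0.64478454 -0.20125891  0.1       ] side [ 0.64565411 -0.2053397   0.1       ]
small mouth top [ 0.44447421 -0.13455231  0.1       ] side [ 0.44420287 -0.13911557  0.1       ]
small [ 0.44388722 -0.13450275  0.008     ] side ext [223.26348783 313.05315877] [260.69056186 346.36066464] top ext [360.92856472 262.33812093] [393.11446619 294.63509623]
big [ 0.64479182 -0.20205046  0.008     ] side ext [317.5669952  315.28176322] [355.11212171 348.77750298] top ext [385.04203311 189.34257945] [416.15919268 219.49858356]
```

```bash
cat >> h.py <<'E'
YAW=np.radians(13.4)
DX=np.array([np.cos(YAW),np.sin(YAW),0]);DY=np.array([-np.sin(YAW),np.cos(YAW),0])
DZ=np.cross(np.array([0.866025*DX[0],0.866025*DX[1],0.5]),DY)
G=np.array([.5046,.2130,.1806])   # grip end
O=G-.16*DZ
BIG=np.array([.645,-.203,.1])
def pose():
    s=arm.sense();return np.array(s["position"]),Rot.from_quat(s["eef_rot"])
def row(P,Rt,ref=None):
    p,R=ref or pose();return np.r_[100*R.inv().apply(np.array(P)-p),(R.inv()*Rt).as_rotvec()]
def Rxy(x,y):
    x=np.array(x)/np.linalg.norm(x);y=np.array(y)-np.dot(x,y)*x;y/=np.linalg.norm(y)
    return Rot.from_matrix(np.c_[x,y,np.cross(x,y)])
RD=Rxy(-DZ,DY); RDm=Rxy(-DZ,-DY)
E
python3 - <<'E'
from h import *
np.set_printoptions(suppress=True,precision=3)
p,R=pose();print(R.as_matrix());print("DZ",DZ,"O",O)
for r in(RD,RDm):
    print((R.inv()*r).as_rotvec())
for s in(RD,RDm):
  print("way",row([.52,-.25,.38],s)," pre",row(O+.26*DZ,s))
print(O+.26*DZ)
E
```

```text
[[-0.001  0.451 -0.893]
 [ 0.002 -0.893 -0.451]
 [-1.    -0.002 -0.   ]]
DZ [-0.486 -0.116  0.866] O [0.582 0.232 0.042]
[-2.815 -0.092  0.755]
[0.228 0.521 0.064]
way [-12.43  -19.202 -35.138  -2.815  -0.092   0.755]  pre [ -1.05  -62.353 -49.781  -2.815  -0.092   0.755]
way [-12.43  -19.202 -35.138   0.228   0.521   0.064]  pre [ -1.05  -62.353 -49.781   0.228   0.521   0.064]
[0.456 0.201 0.267]
```

>>> {"op": "arm_command", "data": {"steps": [[[1,-6,-10,-17,0.1,0.15,0.03],[1,-12.4,-19.2,-35.1,0.228,0.3,0.064],[1,-12.4,-19.2,-35.1,0.228,0.521,0.064],[1,-12.4,-19.2,-35.1,0.228,0.521,0.064],[1,-12.4,-19.2,-35.1,0.228,0.521,0.064],[1,-12.4,-19.2,-35.1,0.228,0.521,0.064],[1,-12.4,-19.2,-35.1,0.228,0.521,0.064],[1,-12.4,-19.2,-35.1,0.228,0.521,0.064]]], "squeeze": 60}}

```text
t: 1.1
position: [0.5219, -0.245, 0.3811]
eef_rot: [0.86, 0.105, -0.495, 0.061]
force: [0.1, -0.1, 0.1]
finger_gap: 0.0857
```

Run:
```python
from h import *
np.set_printoptions(suppress=True,precision=3)
s=arm.sense();print(s["t"],s["q"],s["position"])
P=O+.26*DZ
print(P,row(P,RDm))
```

```text
1.1 [ 0.785  0.268 -0.267  1.761 -0.421  0.781 -0.537] [ 0.522 -0.245  0.381]
[0.456 0.201 0.267] [ 12.001 -44.921   1.925   0.009  -0.002   0.004]
```

>>> {"op": "arm_command", "data": {"steps": [[[1,0,-15,0.6,0,0,0],[1,3,-25,1,0,0,0],[1,6,-35,1.5,0,0,0],[1,10,-44.9,1.9,0.01,0,0],[1,10,-44.9,1.9,0.01,0,0],[1,12,-44.9,1.9,0.01,0,0],[1,12,-44.9,1.9,0.01,0,0],[1,12,-44.9,1.9,0.01,0,0],[1,12,-44.9,1.9,0.01,0,0],[1,12,-44.9,1.9,0.01,0,0]]]}}

```text
t: 2.35
position: [0.4547, 0.2052, 0.2658]
eef_rot: [0.859, 0.106, -0.497, 0.059]
force: [0.6, -0.8, 0.3]
finger_gap: 0.0853
```

Run:
```python
from h import *
np.set_printoptions(suppress=True,precision=3)
s=arm.sense();print(s["t"],s["q"],s["position"])
print(row(O+.26*DZ,RDm))
p,R=pose()
tip=p+R.apply([.025,0,0]);print("tip mid",tip,proj("side",tip),proj("top",tip))
for y in(.0425,-.0425):
    q=p+R.apply([.012,y,0]);print(proj("side",q),proj("top",q))
for n in("side","top"): cv2.imwrite(f"pics/{n}1.png",arm.read_camera(n)[...,::-1])
a=cv2.imread("pics/side1.png")[120:240,190:320];b=cv2.imread("pics/top1.png")[170:290,180:310]
o=np.hstack([cv2.resize(x,None,fx=3,fy=3,interpolation=cv2.INTER_CUBIC) for x in(a,b)])
cv2.imwrite("pics/pre.png",cv2.convertScaleAbs(o,alpha=1.3,beta=15))
```

```text
2.35 [-0.517  0.22  -0.042  2.217  0.68   0.257 -2.507] [0.455 0.205 0.266]
[-0.113  0.401 -0.097  0.007  0.     0.008]
tip mid [0.467 0.208 0.244] [[212.911 153.04 ]] [[237.372 253.661]]
[[217.605 158.989]] [[257.288 251.545]]
[[202.815 141.418]] [[217.602 260.305]]
```

View pics/pre.png

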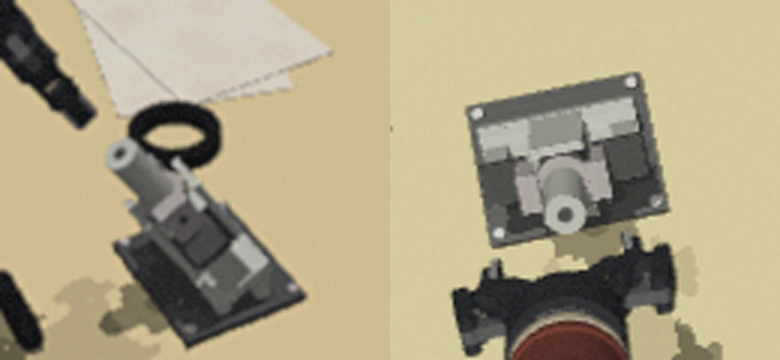

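>>> {"op": "arm_command", "data": {"steps": [[[1,0,0.4,-0.1,0.007,0,0.008],[1,2,0.4,-0.1,0.007,0,0.008],[1,4,0.4,-0.1,0.007,0,0.008],[1,6,0.4,-0.1,0.007,0,0.008],[1,7,0.4,-0.1,0.007,0,0.008],[1,7,0.4,-0.1,0.007,0,0.008]]]}}

```text
t: 3.2
position: [0.4921, 0.2044, 0.2056]
eef_rot: [0.86, 0.096, -0.497, 0.057]
force: [-0.2, -0.4, 0.4]
finger_gap: 0.0854
```

Run:
```python
from h import *
np.set_printoptions(suppress=True,precision=3)
s=arm.sense();print(s["t"],s["q"],s["position"],s["force"])
print(row(O+.144*DZ,RDm))
for n in("side","top"): cv2.imwrite(f"pics/{n}2.png",arm.read_camera(n)[...,::-1])
a=cv2.imread("pics/side2.png")[130:230,200:300];b=cv2.imread("pics/top2.png")[190:290,190:290]
o=np.hstack([cv2.resize(x,None,fx=4,fy=4,interpolation=cv2.INTER_CUBIC) for x in(a,b)])
cv2.imwrite("pics/pre2.png",cv2.convertScaleAbs(o,alpha=1.3,beta=15))
```

```text
3.2 [-0.689  0.384  0.24   2.227  0.888  0.057 -2.712] [0.492 0.204 0.206] [-0.184 -0.376  0.377]
[ 4.467 -0.581  0.018 -0.008  0.001 -0.007]
```

View pics/pre2.png

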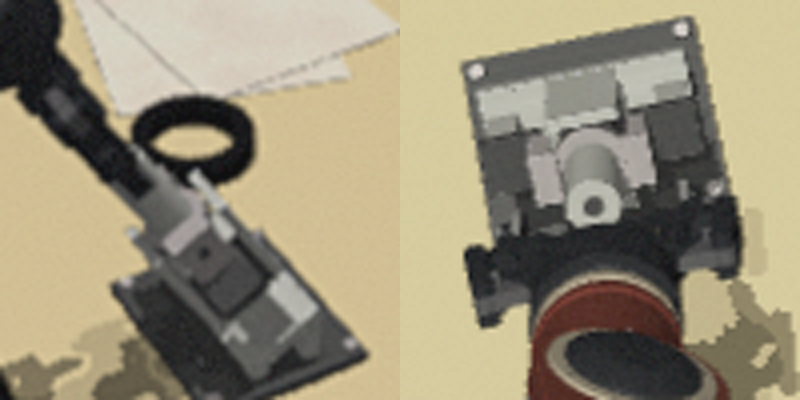

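```bash
cat > kin.py <<'E'
from h import *
from scipy.optimize import least_squares
import itertools
D=[([1.07648701,0.61584078,-0.01263738,1.42471807,0.00806734,1.10340036,-0.04038897],[0.29285511,-0.5795956,0.2552488],[-0.68765888,-0.16471663,0.68803014,-0.1631203]),
([0.785,0.268,-0.267,1.761,-0.421,0.781,-0.537],[0.5219,-0.245,0.3811],[0.86,0.105,-0.495,0.061]),
([-0.517,0.22,-0.042,2.217,0.68,0.257,-2.507],[0.4547,0.2052,0.2658],[0.859,0.106,-0.497,0.059]),
([-0.689,0.384,0.24,2.227,0.888,0.057,-2.712],[0.4921,0.2044,0.2056],[0.86,0.096,-0.497,0.057])]
z=lambda a:Rot.from_rotvec([0,0,a]); y=lambda a:Rot.from_rotvec([0,a,0])
def fk(q,prm,s):
    h,a0,L1,e,L2,L3=prm
    R=z(s[0]*q[0]);p=np.array([0,0,h])+R.apply([a0,0,0])
    R=R*y(q[1])*z(s[1]*q[2]);p=p+R.apply([e,0,L1])
    R=R*y(q[3]);p=p+R.apply([-e,0,0]);R=R*z(s[2]*q[4]);p=p+R.apply([0,0,L2])
    R=R*y(q[5]);R=R*z(s[3]*q[6]);p=p+R.apply([0,0,L3]);return p,R
if __name__=="__main__":
  for s in itertools.product([-1],[1,-1],[1,-1],[1,-1]):
    f=lambda prm:np.concatenate([fk(q,prm,s)[0]-p for q,p,_ in D])
    r=least_squares(f,[.35,0,.4,0,.4,.25])
    off=[(fk(q,r.x,s)[1].inv()*Rot.from_quat(o)) for q,p,o in D]
    sp=[np.degrees((off[0].inv()*k).magnitude()) for k in off]
    print(s,r.cost**.5,r.x.round(4),np.round(sp,1),off[0].as_matrix().round(2).tolist())
E
python3 kin.py
```

```text
(-1, 1, 1, 1) 0.10218778074886692 [-0.3788  0.466   0.0478  0.1814 -0.0636 -0.5583] [  0.   82.1 155.7 137.3] [[-0.0, -1.0, 0.05], [0.0, -0.05, -1.0], [1.0, 0.0, 0.0]]
(-1, 1, 1, -1) 0.10218778074886684 [-0.3788  0.466   0.0478  0.1814 -0.0636 -0.5583] [ 0.  51.8 79.3 85.6] [[0.0, -1.0, -0.03], [0.0, 0.03, -1.0], [1.0, 0.0, 0.0]]
(-1, 1, -1, 1) 0.17289677504436882 [ 0.2357  0.629   0.4492 -0.2546  0.0976  0.2346] [ 0.  39.1 79.8 40.4] [[-0.0, -1.0, 0.06], [0.01, -0.06, -1.0], [1.0, 0.0, 0.01]]
(-1, 1, -1, -1) 0.1728967750443687 [ 0.2357  0.629   0.4492 -0.2546  0.0976  0.2346] [ 0.  29.6  4.2 28.1] [[0.0, -1.0, -0.02], [0.01, 0.02, -1.0], [1.0, 0.0, 0.01]]
(-1, -1, 1, 1) 0.07107788852086491 [-0.0788 -0.0567  0.316   0.23    0.269  -0.1587] [  0.   97.4 153.5 155.2] [[0.0, -1.0, 0.07], [-0.01, -0.07, -1.0], [1.0, -0.0, -0.01]]
(-1, -1, 1, -1) 0.07107788852086494 [-0.0788 -0.0567  0.316   0.23    0.269  -0.1587] [  0.   49.   77.7 101.4] [[-0.0, -1.0, -0.01], [-0.01, 0.01, -1.0], [1.0, -0.0, -0.01]]
(-1, -1, -1, 1) 0.03047193182705689 [0.248  0.004  0.5432 0.0043 0.3651 0.272 ] [ 0.  56.9 77.4 53.9] [[-0.0, -1.0, 0.08], [0.0, -0.08, -1.0], [1.0, -0.0, 0.0]]
(-1, -1, -1, -1) 0.030471931827056927 [0.248  0.004  0.5432 0.0043 0.3651 0.272 ] [0.  0.1 0.1 0.1] [[-0.0, -1.0, -0.0], [0.0, 0.0, -1.0], [1.0, -0.0, 0.0]]
```

```bash
cat > kin2.py <<'E'
from kin import *
S=-1
def fk2(q,prm):
    h,L1,e1,e2,L2,w,L3=prm
    R=z(-q[0]);p=np.array([0,0,h])
    R=R*y(q[1])*z(-q[2]);p=p+R.apply([e1,0,L1])
    R=R*y(q[3]);p=p+R.apply([e2,0,0]);R=R*z(-q[4]);p=p+R.apply([0,0,L2])
    R=R*y(q[5]);p=p+R.apply([w,0,0]);R=R*z(-q[6]);p=p+R.apply([0,0,L3]);return p,R*OFF
OFF=Rot.from_matrix([[0,-1,0],[0,0,-1],[1,0,0]])
def fit():
    return least_squares(lambda m:np.concatenate([fk2(q,m)[0]-p for q,p,_ in D]),[.267,.293,.05,-.05,.34,.076,.25])
r=fit();PRM=r.x
LO=np.array([-3.12,-.3,-1.34,.26,-1.36,.01,-2.84]);HI=np.array([3.12,2.06,1.32,2.42,4.5,1.98,2.84])
def ik(P,R,q0):
    def f(q):
        p,r=fk2(q,PRM);return np.r_[(p-P)*10,(r.inv()*R).as_rotvec()*3,.01*(q[2]),.01*q[4]]
    s=least_squares(f,np.clip(q0,LO+.02,HI-.02),bounds=(LO,HI));p,rr=fk2(s.x,PRM)
    return s.x,np.linalg.norm(p-P),(rr.inv()*R).magnitude()
if __name__=="__main__":
  print(r.cost**.5,r.x.round(4))
  np.set_printoptions(suppress=True,precision=3)
  for tilt in(0,10,15,20):
    # tool x direction: DZ rotated about DY by tilt toward vertical
    a=np.radians(tilt)
    for ys in(1,-1):
      Rd=Rxy(-DZ,ys*DY)
      Rt=Rot.from_rotvec(DY*a)*Rd   # rotates top away from robot
      gp=O+.138*DZ
      rel=Rd.inv()*Rt
      out=[]
      for rock in(0,10,-10):
        Rk=Rot.from_rotvec(DX*0+np.radians(rock)*np.cross(DY,DZ)); piv=O+.011*DZ
        Rr=Rk*Rt; g2=piv+Rk.apply(gp-piv)
        q,e,w=ik(g2-Rr.apply([.006,0,0]),Rr,[-.4,.5,0,1.8,0,.6,1.3*ys]);out.append((rock,q,round(e,4),round(w,3)))
      print(tilt,ys,Rt.as_matrix()[:,0]);[print("   ",*o) for o in out]
E
python3 kin2.py
```

```text
0.01840128270179794 [ 0.2108  0.5303  0.084  -0.0123  0.3532  0.0435  0.1916]
0 1 [ 0.486  0.116 -0.866]
    0 [-0.603  0.461  0.221  2.15  -0.01   0.025  1.385] 0.0 0.0
    10 [-0.067  0.469 -0.309  2.159  0.     0.01   1.545] 0.0019 0.01
    -10 [-1.014  0.561  0.616  2.105  0.089  0.111  1.124] 0.0 0.0
0 -1 [ 0.486  0.116 -0.866]
    0 [-0.603  0.461  0.221  2.15  -0.01   0.025 -1.757] 0.0 0.0
    10 [-0.067  0.469 -0.309  2.159  0.     0.01  -1.597] 0.0019 0.01
    -10 [-1.014  0.561  0.616  2.105  0.089  0.111 -2.017] 0.0 0.0
10 1 [ 0.333  0.079 -0.94 ]
    0 [-0.502  0.48   0.105  2.047  0.053  0.274  1.338] 0.0 0.0
    10 [-0.1    0.491 -0.257  2.065 -0.111  0.244  1.662] 0.0 0.0
    -10 [-0.816  0.537  0.369  2.007  0.223  0.352  1.024] 0.0 0.0
10 -1 [ 0.333  0.079 -0.94 ]
    0 [-0.502  0.48   0.105  2.047  0.053  0.274 -1.803] 0.0 0.0
    10 [-0.1    0.491 -0.257  2.065 -0.111  0.244 -1.479] 0.0 0.0
    -10 [-0.816  0.537  0.369  2.007  0.223  0.352 -2.118] 0.0 0.0
15 1 [ 0.252  0.06  -0.966]
    0 [-0.461  0.497  0.06   1.994  0.044  0.393  1.354] 0.0 0.0
    10 [-0.138  0.505 -0.207  2.012 -0.139  0.368  1.689] 0.0 0.0
    -10 [-0.724  0.541  0.264  1.956  0.217  0.468  1.043] 0.0 0.0
15 -1 [ 0.252  0.06  -0.966]
    0 [-0.461  0.497  0.06   1.994  0.044  0.393 -1.787] 0.0 0.0
    10 [-0.138  0.505 -0.207  2.012 -0.139  0.368 -1.452] 0.0 0.0
    -10 [-0.724  0.541  0.264  1.956  0.217  0.468 -2.099] 0.0 0.0
20 1 [ 0.169  0.04  -0.985]
    0 [-0.432  0.518  0.031  1.942  0.029  0.51   1.375] 0.0 0.0
    10 [-0.171  0.524 -0.166  1.959 -0.146  0.488  1.695] 0.0 0.0
    -10 [-0.653  0.553  0.189  1.904  0.19   0.58   1.079] 0.0 0.0
20 -1 [ 0.169  0.04  -0.985]
    0 [-0.432  0.518  0.031  1.942  0.029  0.51  -1.767] 0.0 0.0
    10 [-0.171  0.524 -0.166  1.959 -0.146  0.488 -1.447] 0.0 0.0
    -10 [-0.653  0.553  0.189  1.904  0.19   0.58  -2.063] 0.0 0.0
```

```bash
cat >> h.py <<'E'
RT=Rot.from_rotvec(DY*np.radians(20))*RDm
def tgt(s,R=None):
    R=R or RT; return O+s*DZ-R.apply([.006,0,0])
E
python3 - <<'E'
from h import *
np.set_printoptions(suppress=True,precision=3)
print(row(tgt(.235),RT),row(tgt(.138),RT))
E
```

```text
[-5.123 -0.444 -0.145 -0.009 -0.349 -0.004] [ 4.577 -0.498 -0.145 -0.009 -0.349 -0.004]
```

>>> {"op": "arm_command", "data": {"steps": [[[1,-3,-0.4,-0.1,0,0,0],[1,-5,-0.4,-0.1,0,-0.15,0],[1,-5.1,-0.4,-0.1,0,-0.349,0],[1,-5.1,-0.4,-0.1,0,-0.349,0],[1,-5.1,-0.4,-0.1,0,-0.349,0],[1,-5.1,-0.4,-0.1,0,-0.349,0]]]}}

```text
t: 4.05
position: [0.4661, 0.2028, 0.2507]
eef_rot: [0.761, 0.085, -0.639, 0.073]
force: [-1.9, 0.2, -0.5]
finger_gap: 0.0855
```

Run:
```python
from h import *
np.set_printoptions(suppress=True,precision=3)
s=arm.sense();print(s["t"],s["q"],s["position"],s["force"])
print(row(tgt(.138),RT))
```

```text
4.05 [-0.117  0.372 -0.491  1.951  0.354  0.724 -2.163] [0.466 0.203 0.251] [-1.911  0.151 -0.517]
[ 9.065 -0.171 -3.454 -0.009 -0.    -0.004]
```

>>> {"op": "arm_command", "data": {"steps": [[[1,2.5,-0.2,-0.9,0,0,0],[1,5,-0.2,-1.8,0,0,0],[1,7,-0.2,-2.6,0,0,0],[1,8.2,-0.2,-3.1,0,0,0],[1,9.1,-0.2,-3.5,-0.01,0,0],[1,9.1,-0.2,-3.5,-0.01,0,0]]]}}

```text
t: 4.8
position: [0.5145, 0.2158, 0.1669]
eef_rot: [0.761, 0.088, -0.638, 0.077]
force: [0.3, -0.0, -0.8]
finger_gap: 0.0852
```

Run:
```python
from h import *
np.set_printoptions(suppress=True,precision=3)
s=arm.sense();print(s["t"],s["q"],s["position"],s["force"])
print(row(tgt(.138),RT))
p,R=pose();g=p+R.apply([.006,0,0])-O; print("grasp in dock",g@np.cross(DY,DZ),g@DY,g@DZ)
for n in("side","top"): cv2.imwrite(f"pics/{n}3.png",arm.read_camera(n)[...,::-1])
a=cv2.imread("pics/side3.png")[130:230,200:300];b=cv2.imread("pics/top3.png")[190:290,190:290]
o=np.hstack([cv2.resize(x,None,fx=4,fy=4,interpolation=cv2.INTER_CUBIC) for x in(a,b)])
cv2.imwrite("pics/pre3.png",cv2.convertScaleAbs(o,alpha=1.3,beta=15))
```

```text
4.8 [-0.188  0.551 -0.4    1.927  0.481  0.582 -2.242] [0.514 0.216 0.167] [ 0.28  -0.019 -0.817]
[-0.059  0.04   0.016  0.001  0.001 -0.004]
grasp in dock -5.191441456486173e-05 0.00036919521163391385 0.13738589503036833
```

View pics/pre3.png

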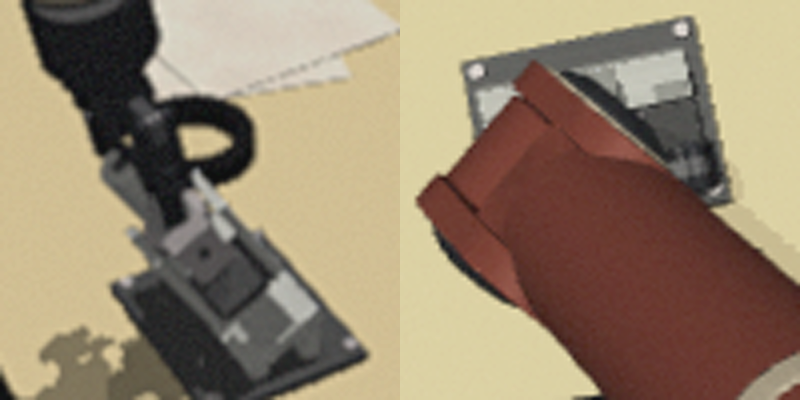

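>>> {"op": "arm_command", "data": {"steps": [[[0.6,0,0,0,0,0,0],[0.3,0,0,0,0,0,0],[0.2,0,0,0,0,0,0],[0.2,0,0,0,0,0,0],[0,0,0,0,0,0,0],[0,0,0,0,0,0,0],[0,0,0,0,0,0,0]]], "squeeze": 60}}

```text
t: 5.78
position: [0.5146, 0.2159, 0.1679]
eef_rot: [0.761, 0.088, -0.638, 0.077]
force: [-1.2, -0.3, 4.9]
finger_gap: 0.0305
```

Run:
```python
from h import *
np.set_printoptions(suppress=True,precision=3)
s=arm.sense();print(s["t"],s["q"],s["position"],s["force"],s["wrist_torque"],s["finger_gap"])
p,R=pose();g=p+R.apply([.006,0,0])-O; E=np.cross(DY,DZ);print("grasp in dock",g@E,g@DY,g@DZ)
piv=O+.011*DZ
for th in(2,4,6,8,10,-2,-4,-6,-8,-10):
    k=Rot.from_rotvec(E*np.radians(th));print(th,row(piv+k.apply(p-piv),k*R))
for n in("side",): cv2.imwrite(f"pics/{n}4.png",arm.read_camera(n)[...,::-1])
a=cv2.imread("pics/side4.png")[130:230,200:300]
o=cv2.resize(a,None,fx=5,fy=5,interpolation=cv2.INTER_CUBIC)
cv2.imwrite("pics/g4.png",cv2.convertScaleAbs(o,alpha=1.3,beta=15))
```

```text
5.775 [-0.187  0.549 -0.401  1.927  0.481  0.583 -2.242] [0.515 0.216 0.168] [-1.199 -0.315  4.915] [-0.125  0.396 -0.007] 0.030540138749764436
grasp in dock 0.0006449027640748478 0.000511431903257913 0.13817219663221866
2 [ 0.008  0.464 -0.002 -0.012  0.    -0.033]
4 [ 0.03   0.926 -0.009 -0.024  0.    -0.066]
6 [ 0.068  1.388 -0.022 -0.036  0.    -0.098]
8 [ 0.122  1.849 -0.04  -0.048  0.    -0.131]
10 [ 0.19   2.306 -0.063 -0.06   0.    -0.164]
-2 [ 0.008 -0.464 -0.004  0.012 -0.     0.033]
-4 [ 0.03  -0.926 -0.013  0.024 -0.     0.066]
-6 [ 0.068 -1.388 -0.028  0.036 -0.     0.098]
-8 [ 0.121 -1.848 -0.048  0.048 -0.     0.131]
-10 [ 0.19  -2.306 -0.074  0.06  -0.     0.164]
```

View pics/g4.png

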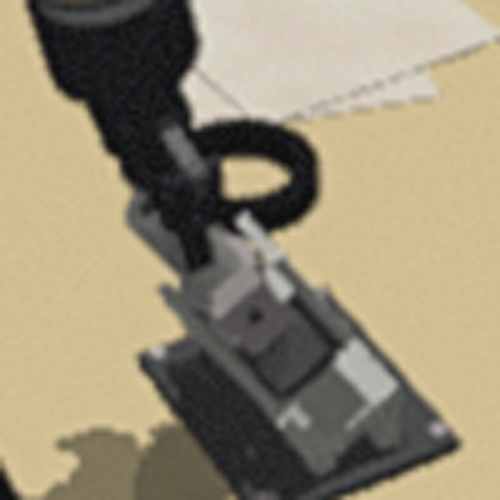

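Run:
```python
from h import *
np.set_printoptions(suppress=True,precision=1)
E=np.cross(DY,DZ)
f=lambda x,y,z:((proj("side",O+x*E+y*DY+z*DZ)[0]-[200,130])+.5)*5-.5
print("G end",f(0,0,.16),"meas end", (np.array([229.9,171.2])-[200,130])*5)
for z in(.1,.12,.138,.16): print(z,"L",f(-.016,0,z),"near",f(0,-.016,z),"R",f(.016,0,z))
p,R=pose()
g=lambda v:((proj("side",p+R.apply(v))[0]-[200,130])+.5)*5-.5
for v in([.025,.016,.011],[.025,.016,-.011],[.025,.03,.011],[.025,.03,-.011],[-.01,.03,.011],[-.01,.03,-.011]):print(v,g(v))
```

```text
G end [149.1 202.4] meas end [149.5 206. ]
0.1 L [183.7 282.5] near [219.8 279.2] R [228.4 243.1]
0.12 L [165.  263.2] near [201.4 259.7] R [210.3 223.2]
0.138 L [147.6 245.4] near [184.4 241.7] R [193.5 204.9]
0.16 L [125.8 223. ] near [163. 219.] R [172.5 181.8]
[0.025, 0.016, 0.011] [174.  275.6]
[0.025, 0.016, -0.011] [210.6 256.9]
[0.025, 0.03, 0.011] [186.1 290.4]
[0.025, 0.03, -0.011] [222.9 271.5]
[-0.01, 0.03, 0.011] [171.5 241.7]
[-0.01, 0.03, -0.011] [209.3 222.5]
```

>>> {"op": "arm_command", "data": {"steps": [[[0,0,0.25,0,-0.006,0,-0.017],[0,0.01,0.46,0,-0.012,0,-0.033],[0,0.02,0.7,-0.01,-0.018,0,-0.05],[0,0.03,0.93,-0.01,-0.024,0,-0.066],[0,0.05,1.16,-0.02,-0.03,0,-0.082],[0,0.07,1.39,-0.02,-0.036,0,-0.098],[0,0.1,1.62,-0.03,-0.042,0,-0.115],[0,0.12,1.85,-0.04,-0.048,0,-0.131],[0,0.16,2.08,-0.05,-0.054,0,-0.148],[0,0.19,2.31,-0.06,-0.06,0,-0.164],[0,0.19,2.31,-0.06,-0.06,0,-0.164]]]}}

```text
t: 7.2
position: [0.521, 0.1939, 0.1662]
eef_rot: [0.749, 0.17, -0.639, 0.047]
force: [-1.6, 3.4, 3.3]
finger_gap: 0.0305
```

```bash
cat > rep.py <<'E'
from h import *
import sys
np.set_printoptions(suppress=True,precision=3)
s=arm.sense();print(s["t"],s["q"],s["position"],s["force"],s["wrist_torque"],s["finger_gap"])
p,R=pose();E=np.cross(DY,DZ);g=p+R.apply([.006,0,0])-O;print("grasp in dock",g@E,g@DY,g@DZ,"relrot",(RT.inv()*R).as_rotvec())
g=g-.011*DZ;print("rock angle by pos",np.degrees(np.arctan2(-g@DY,g@DZ)))
t=sys.argv[1];ims=[]
for n,(x,y) in dict(side=(200,130),top=(190,180)).items():
    im=arm.read_camera(n)[...,::-1];cv2.imwrite(f"pics/{n}{t}.png",im)
    ims.append(cv2.resize(im[y:y+100,x:x+100],None,fx=4,fy=4,interpolation=cv2.INTER_CUBIC))
cv2.imwrite(f"pics/r{t}.png",cv2.convertScaleAbs(np.hstack(ims),alpha=1.3,beta=15))
E
python3 rep.py 5
```

```text
7.2 [ 0.074  0.587 -0.596  1.941  0.377  0.526 -1.98 ] [0.521 0.194 0.166] [-1.624  3.359  3.336] [0.915 0.523 0.344] 0.03047017462132744
grasp in dock 0.0007067231219591297 -0.021375032817883406 0.1362273068958421 relrot [-0.062  0.001 -0.162]
rock angle by pos 9.686456790568464
```

View pics/r5.png

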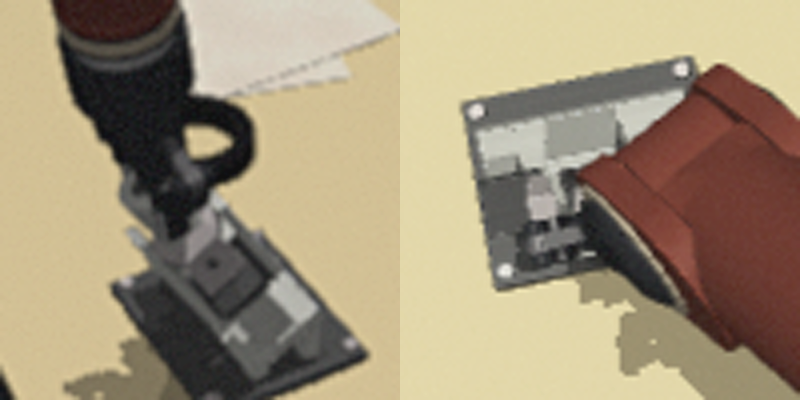

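```bash
cat > rk.py <<'E'
from h import *
import sys
np.set_printoptions(suppress=True,precision=3)
p,R=pose();E=np.cross(DY,DZ);piv=O+.011*DZ
for th in map(float,sys.argv[1:]):
    k=Rot.from_rotvec(E*np.radians(th));print(th,row(piv+k.apply(p-piv),k*R))
E
python3 rk.py -2 -4 -6 -8 -10 -12 -14 -16 -18 -20
```

```text
-2.0 [ 0.009 -0.463 -0.005  0.012 -0.     0.033]
-4.0 [ 0.033 -0.925 -0.015  0.024 -0.     0.066]
-6.0 [ 0.072 -1.387 -0.031  0.036 -0.     0.098]
-8.0 [ 0.126 -1.846 -0.052  0.048 -0.     0.131]
-10.0 [ 0.195 -2.303 -0.079  0.06  -0.001  0.164]
-12.0 [ 0.279 -2.757 -0.111  0.071 -0.001  0.197]
-14.0 [ 0.378 -3.208 -0.148  0.083 -0.001  0.23 ]
-16.0 [ 0.492 -3.655 -0.191  0.095 -0.001  0.263]
-18.0 [ 0.62  -4.097 -0.239  0.107 -0.001  0.295]
-20.0 [ 0.763 -4.535 -0.293  0.119 -0.001  0.328]
```

>>> {"op": "arm_command", "data": {"steps": [[[0,0.01,-0.46,0,0.012,0,0.033],[0,0.03,-0.93,-0.02,0.024,0,0.066],[0,0.07,-1.39,-0.03,0.036,0,0.098],[0,0.13,-1.85,-0.05,0.048,0,0.131],[0,0.2,-2.3,-0.08,0.06,0,0.164],[0,0.28,-2.76,-0.11,0.071,0,0.197],[0,0.38,-3.21,-0.15,0.083,0,0.23],[0,0.43,-3.43,-0.17,0.089,0,0.246],[0,0.49,-3.66,-0.19,0.095,0,0.263],[0,0.62,-4.1,-0.24,0.107,0,0.295],[0,0.76,-4.54,-0.29,0.119,0,0.328],[0,0.76,-4.54,-0.29,0.119,0,0.328]]]}}

```text
t: 8.8
position: [0.5105, 0.2381, 0.1661]
eef_rot: [0.768, 0.007, -0.632, 0.107]
force: [-2.2, 0.6, 5.1]
finger_gap: 0.0308
```

```bash
python3 rep.py 6; python3 rk.py 2 4 6 8 10 12
```

```text
8.8 [-0.418  0.565 -0.248  1.883  0.57   0.695 -2.472] [0.51  0.238 0.166] [-2.244  0.625  5.056] [ 0.173  0.612 -0.193] 0.030818999671946526
grasp in dock 0.0006982513290047995 0.022037637786026507 0.1361262122328291 relrot [0.057 0.001 0.169]
rock angle by pos -9.988679242388633
2.0 [ 0.01   0.463 -0.002 -0.012  0.    -0.033]
4.0 [ 0.035  0.926 -0.01  -0.024  0.    -0.066]
6.0 [ 0.075  1.387 -0.023 -0.036  0.    -0.098]
8.0 [ 0.13   1.846 -0.042 -0.048  0.    -0.131]
10.0 [ 0.2    2.304 -0.066 -0.059  0.    -0.164]
12.0 [ 0.285  2.758 -0.096 -0.071  0.001 -0.197]
```

View pics/r6.png

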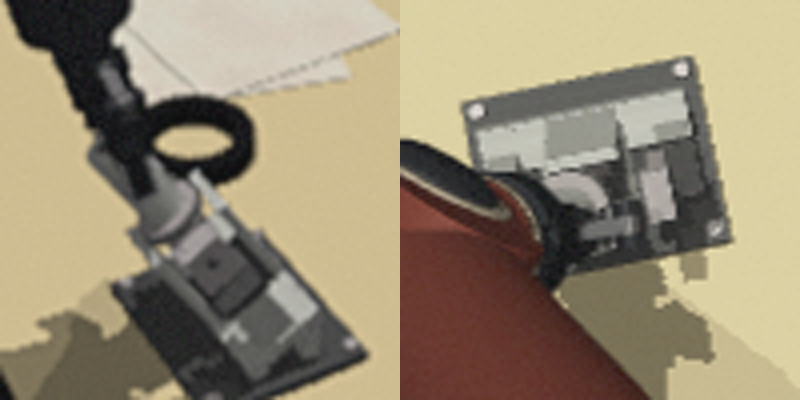

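>>> {"op": "arm_command", "data": {"steps": [[[0,0,-0.28,0,0.007,0,0.02],[0,0,-0.28,0,0.007,0,0.02],[0,0,0,0,0,0,0],[0,0.01,0.46,0,-0.012,0,-0.033],[0,0.04,0.93,-0.01,-0.024,0,-0.066],[0,0.08,1.39,-0.02,-0.036,0,-0.098],[0,0.13,1.85,-0.04,-0.048,0,-0.131],[0,0.2,2.3,-0.07,-0.06,0,-0.164],[0,0.2,2.3,-0.07,-0.06,0,-0.164]]]}}

```text
t: 10.02
position: [0.515, 0.2145, 0.1679]
eef_rot: [0.761, 0.089, -0.638, 0.076]
force: [-2.8, 1.0, 3.9]
finger_gap: 0.0313
```

```bash
python3 rep.py 7
python3 - <<'E'
from h import *
np.set_printoptions(suppress=True,precision=3)
p,R=pose()
for d in(.03,.06,.09,.12,.18):print(d,row(p+d*DZ,R))
E
```

```text
10.025 [-0.188  0.548 -0.394  1.928  0.473  0.579 -2.231] [0.515 0.215 0.168] [-2.811  0.979  3.894] [0.48  0.717 0.248] 0.03125739305125788
grasp in dock 0.0007152573523701716 -0.0009252103819303725 0.1381563876978041 relrot [-0.001  0.002  0.002]
rock angle by pos 0.41688594904964343
0.03 [-2.82   0.009  1.022  0.     0.     0.   ]
0.06 [-5.641  0.018  2.045  0.     0.     0.   ]
0.09 [-8.461  0.028  3.067  0.     0.     0.   ]
0.12 [-11.281   0.037   4.09    0.      0.      0.   ]
0.18 [-16.922   0.055   6.135   0.      0.      0.   ]
```

View pics/r7.png

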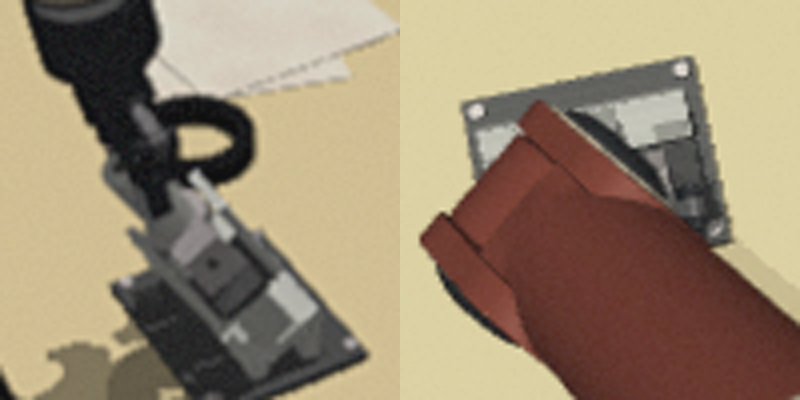

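>>> {"op": "arm_command", "data": {"steps": [[[0,-0.3,0,0.1,0,0,0],[0,-0.6,0,0.2,0,0,0],[0,-0.9,0,0.33,0,0,0],[0,-1.2,0,0.43,0,0,0]]]}}

```text
t: 10.62
position: [0.5078, 0.2116, 0.1784]
eef_rot: [0.76, 0.087, -0.639, 0.077]
force: [-0.7, -0.3, -5.5]
finger_gap: 0.0308
```

```bash
python3 rep.py 8
```

```text
10.625 [-0.181  0.525 -0.405  1.934  0.46   0.601 -2.223] [0.508 0.212 0.178] [-0.701 -0.254 -5.501] [-0.16   0.513  0.006] 0.030847148263263496
grasp in dock -0.0007759121229144877 -0.0021929925635562433 0.15103187964117554 relrot [-0.    -0.003  0.007]
rock angle by pos 0.897216699744041
```

View pics/r8.png

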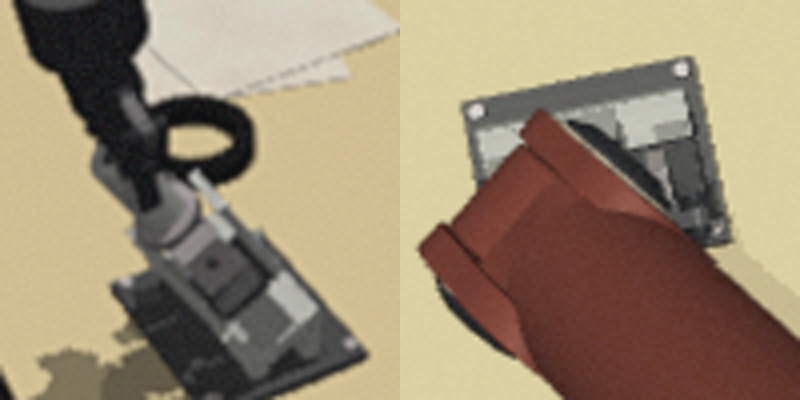

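>>> {"op": "arm_command", "data": {"steps": [[[0,-0.9,0,0.3,0,0,0],[0,-1.9,0,0.7,0,0,0],[0,-3.1,0,1.1,0,0,0],[0,-4.4,0,1.6,0,0,0],[0,-5.6,0,2,0,0,0],[0,-6.9,0,2.5,0,0,0],[0,-8.1,0,2.9,0,0,0],[0,-9.4,0,3.4,0,0,0],[0,-10.6,0,3.9,0,0,0],[0,-11.3,0,4.1,0,0,0],[0,-11.3,0,4.1,0,0,0]]]}}

```text
t: 12.1
position: [0.4492, 0.1987, 0.2834]
eef_rot: [0.761, 0.087, -0.639, 0.077]
force: [-0.3, -0.8, -6.1]
finger_gap: 0.0305
```

```bash
python3 rep.py 9
python3 - <<'E'
from h import *
im=np.hstack([cv2.resize(cv2.imread(f"pics/{n}9.png")[90:250,130:310],None,fx=2.2,fy=2.2,interpolation=cv2.INTER_CUBIC) for n in("side","top")]);cv2.imwrite("pics/v9.png",cv2.convertScaleAbs(im,alpha=1.3,beta=15))
E
```

```text
12.1 [-0.093  0.306 -0.518  1.94   0.302  0.793 -2.112] [0.449 0.199 0.283] [-0.26  -0.813 -6.142] [-0.089  0.496 -0.007] 0.030495541051921198
grasp in dock -0.00020488372048958758 -0.0010987179966877641 0.27196090916682697 relrot [-0.001 -0.001  0.006]
rock angle by pos 0.24122973231258465
```

View pics/v9.png

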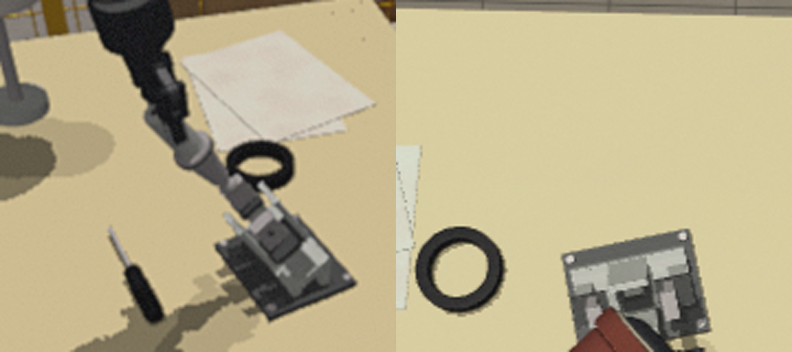

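```bash
cat >> h.py <<'E'
DT=RT.inv().apply(DZ)      # holder axis in tool frame
_az=np.radians(-107.4)
RU=Rxy([0,0,-1.],[np.cos(_az),np.sin(_az),0])
# want RU*DT = +z : tilt about tool y
_a=np.arctan2(DT[2],-DT[0])
def _mk():
    for s in(1,-1):
        r=RU*Rot.from_rotvec([0,s*_a,0])
        if r.apply(DT)[2]>.9999: return r
RU=_mk()
def up(foot,xy=None,s=.138):
    P=np.array([*(BIG[:2] if xy is None else xy),foot+s]);return P-RU.apply([.006,0,0])
E
python3 - <<'E'
from h import *
from kin2 import ik
np.set_printoptions(suppress=True,precision=3)
print(DT,RU.as_matrix())
for f in(.18,.023):print(up(f),ik(up(f),RU,[.2,.5,0,1.6,0,1.2,-1.57]))
p,R=pose()
print("lift",row(p+[0,0,.1],R)); print("to",row(up(.18),RU)); print(row(np.array([.52,.06,.36]),R))
E
```

```text
[-0.94   0.     0.342] [[-0.326 -0.299 -0.897]
 [ 0.102 -0.954  0.281]
 [-0.94   0.     0.342]]
[ 0.647 -0.204  0.324] (array([ 0.305,  0.782,  0.   ,  0.934,  0.   ,  1.775, -1.57 ]), np.float64(1.3778581633893455e-10), 3.036002960670886e-09)
[ 0.647 -0.204  0.167] (array([ 0.305,  0.887,  0.   ,  1.154,  0.   ,  1.45 , -1.57 ]), np.float64(1.2075196780035478e-10), 2.6606448415990395e-09)
lift [-9.853  0.065 -1.707  0.     0.     0.   ]
to [ -2.071  43.715 -10.454   0.54   -0.51   -0.055]
[-6.905 15.157 -4.942  0.     0.     0.   ]
```

>>> {"op": "arm_command", "data": {"steps": [[[0,-3,0,-0.5,0,0,0],[0,-6,1,-1,0,0,0],[0,-6.5,6,-2.5,0.05,-0.05,0],[0,-6.5,12,-4,0.1,-0.1,-0.01],[0,-6,18,-5,0.2,-0.2,-0.02],[0,-5,24,-6,0.3,-0.3,-0.03],[0,-4,30,-7.5,0.4,-0.4,-0.04],[0,-3,36,-9,0.5,-0.45,-0.05],[0,-2.5,40,-10,0.54,-0.51,-0.055],[0,-2.1,43.7,-10.5,0.54,-0.51,-0.055],[0,-2.1,43.7,-10.5,0.54,-0.51,-0.055],[0,-2.1,43.7,-10.5,0.54,-0.51,-0.055]]]}}

```text
t: 13.7
position: [0.6479, -0.203, 0.3226]
eef_rot: [-0.567, 0.086, 0.81, 0.124]
force: [-0.4, 0.9, -5.2]
finger_gap: 0.0307
```

```bash
cat > st.py <<'E'
from h import *
import sys
np.set_printoptions(suppress=True,precision=3)
s=arm.sense();print(s["t"],s["q"],s["position"],s["force"],s["wrist_torque"],s["finger_gap"])
p,R=pose();g=p+R.apply([.006,0,0]);print("holder axis",R.apply(DT),"foot",g-.138*R.apply(DT), "to",row(up(float(sys.argv[2])),RU))
t=sys.argv[1];ims=[]
for n,(x,y) in dict(side=(270,190),top=(330,130)).items():
    im=arm.read_camera(n)[...,::-1];cv2.imwrite(f"pics/{n}{t}.png",im)
    ims.append(cv2.resize(im[y:y+160,x:x+130],None,fx=3,fy=3,interpolation=cv2.INTER_CUBIC))
cv2.imwrite(f"pics/s{t}.png",cv2.convertScaleAbs(np.hstack(ims),alpha=1.3,beta=15))
E
python3 st.py 10 .14
```

```text
13.7 [ 0.371  0.837 -0.264  0.849  0.148  1.821 -1.705] [ 0.648 -0.203  0.323] [-0.355  0.872 -5.169] [-0.128 -0.697  0.029] 0.030741643763842686
holder axis [ 0.    -0.002  1.   ] foot [ 0.646 -0.202  0.179] to [ 3.685  0.093 -1.264  0.001  0.001  0.001]
```

View pics/s10.png

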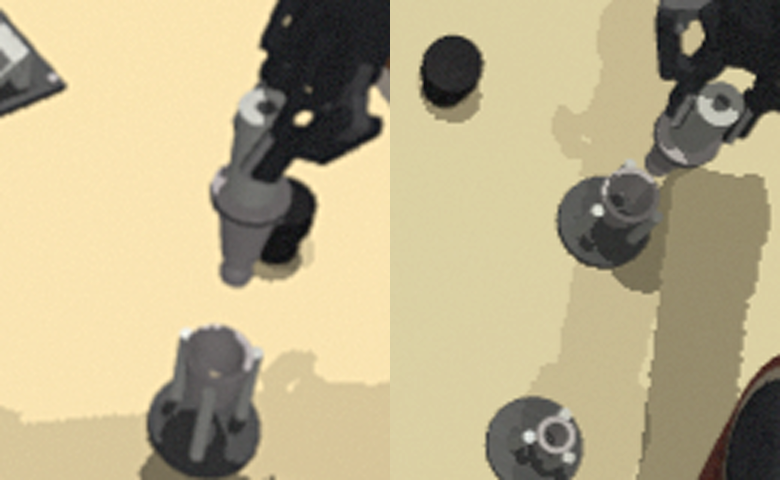

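Run:
```python
from h import *
np.set_printoptions(suppress=True,precision=4)
print("end",tri((357.0,225.3),(439.8,164.0)),onz("side",357,225.3,.339),onz("top",439.8,164,.339)); print("ball",tri((348.5,280.4),(418.5,183.1)),onz("side",348.5,280.4,.19),onz("top",418.5,183.1,.19))
print("mouth",tri((342.6,307.1),(409.9,194.7)))
for P in([.646,-.202,.19],[.646,-.202,.339]): print(proj("side",P),proj("top",P))
```

```text
end (array([ 0.6445, -0.2   ,  0.3356]), np.float64(0.0015637319612322963)) [ 0.6417 -0.2031  0.339 ] [ 0.6441 -0.1991  0.339 ]
ball (array([ 0.6503, -0.2001,  0.1819]), np.float64(0.0009197211492513906)) [ 0.6461 -0.2056  0.19  ] [ 0.6483 -0.1979  0.19  ]
mouth (array([ 0.6468, -0.2027,  0.0953]), np.float64(0.0013495372087426198))
[[347.668  278.9961]] [[420.3156 184.0855]]
[[359.0524 224.328 ]] [[441.2214 163.147 ]]
```

>>> {"op": "arm_command", "data": {"steps": [[[0,1.5,0,-0.5,0,0,0],[0,3,0,-1.1,0,0,0],[0,4.5,0,-1.65,0,0,0],[0,5.6,0,-2.05,0,0,0],[0,5.6,0,-2.05,0,0,0]]]}}

```text
t: 14.42
position: [0.6473, -0.2019, 0.2628]
eef_rot: [-0.566, 0.085, 0.811, 0.123]
force: [0.2, -1.1, -5.0]
finger_gap: 0.0306
```

```bash
python3 st.py 11 .10
```

```text
14.425 [ 0.378  0.862 -0.265  0.963  0.154  1.687 -1.713] [ 0.647 -0.202  0.263] [ 0.231 -1.076 -5.034] [-0.315 -0.685  0.038] 0.03062029186242195
holder axis [ 0.002 -0.002  1.   ] foot [ 0.645 -0.201  0.119] to [ 1.793  0.173 -0.679  0.003  0.003  0.   ]
```

View pics/s11.png

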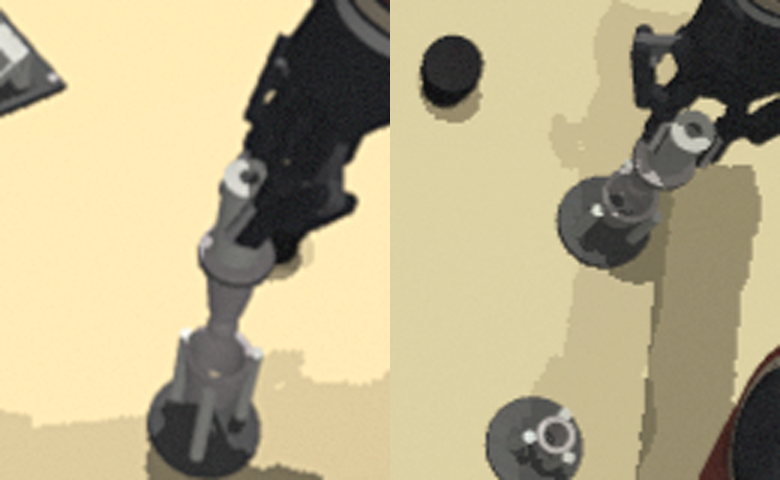

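Run:
```python
from h import *
np.set_printoptions(suppress=True,precision=4)
a,b=(351.4,248.5),(429.8,172.9)
print(onz("side",*a,.279),onz("top",*b,.279),tri(a,b))
print(onz("side",342.6,307.1,.1),onz("top",409.9,194.7,.1))
for n in("side","top"):print(proj(n,[.645,-.201,.279]))
```

```text
[ 0.641  -0.2014  0.279 ] [ 0.6446 -0.1971  0.279 ] (array([ 0.6445, -0.198 ,  0.2749]), np.float64(0.0026013651584722132))
[ 0.6457 -0.2053  0.1   ] [ 0.6448 -0.2013  0.1   ]
[[353.3409 247.8754]]
[[431.6268 172.7448]]
```

>>> {"op": "arm_command", "data": {"steps": [[[0,0,0.28,0,0,0,0],[0,1,0.28,-0.4,0,0,0],[0,2,0.28,-0.77,0,0,0],[0,3,0.28,-1.13,0,0,0],[0,4,0.28,-1.5,0,0,0],[0,4,0.28,-1.5,0,0,0]]]}}

```text
t: 15.28
position: [0.647, -0.2046, 0.2203]
eef_rot: [-0.566, 0.085, 0.81, 0.123]
force: [1.4, 0.7, -4.5]
finger_gap: 0.0306
```

```bash
python3 st.py 12 .05
```

```text
15.275 [ 0.386  0.89  -0.264  1.023  0.161  1.601 -1.715] [ 0.647 -0.205  0.22 ] [ 1.408  0.745 -4.5  ] [-0.216 -0.73  -0.046] 0.03064614822528599
holder axis [ 0.002 -0.002  1.   ] foot [ 0.645 -0.204  0.077] to [ 2.514 -0.093 -0.886  0.003  0.002  0.001]
```

View pics/s12.png

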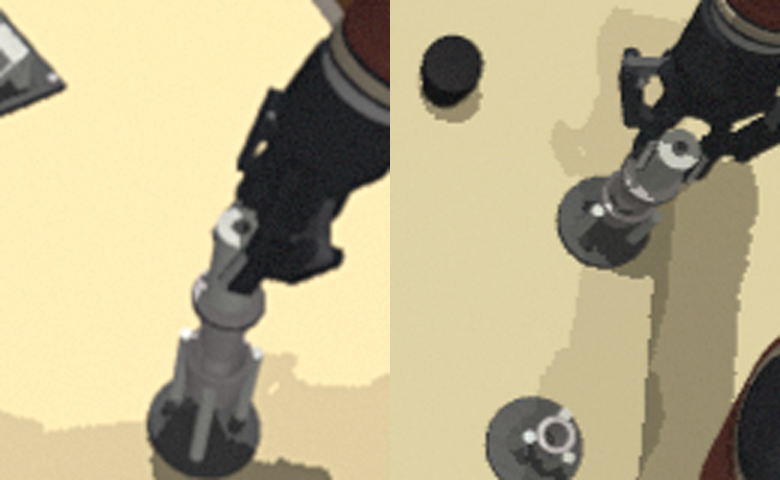

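>>> {"op": "arm_command", "data": {"steps": [[[0,1,0,-0.36,0,0,0],[0,2,0,-0.72,0,0,0],[0,2.8,0,-1.0,0,0,0],[0,3.4,0,-1.2,0,0,0],[0,3.4,0,-1.2,0,0,0]]]}}

```text
t: 16.0
position: [0.6471, -0.2046, 0.185]
eef_rot: [-0.567, 0.085, 0.81, 0.124]
force: [0.0, 0.9, -5.9]
finger_gap: 0.0306
```

```bash
python3 st.py 13 .023
```

```text
16.0 [ 0.388  0.916 -0.263  1.066  0.167  1.531 -1.72 ] [ 0.647 -0.205  0.185] [ 0.009  0.876 -5.851] [-0.195 -0.705 -0.094] 0.030556591355054938
holder axis [ 0.    -0.002  1.   ] foot [ 0.645 -0.204  0.041] to [ 1.743 -0.082 -0.59   0.003  0.001  0.001]
```

View pics/s13.png

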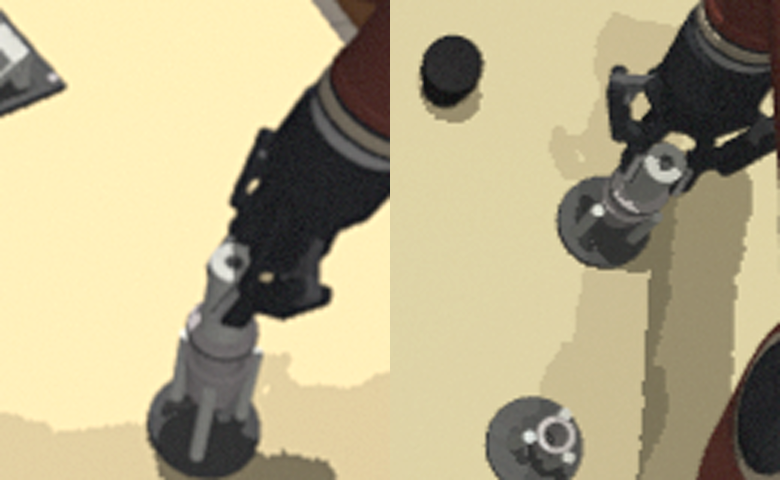

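Going in freely. I'll lower the rest slowly and watch the force.

>>> {"op": "arm_command", "data": {"steps": [[[0,0.5,0,-0.18,0,0,0],[0,1,0,-0.36,0,0,0],[0,1.3,0,-0.45,0,0,0],[0,1.5,0,-0.52,0,0,0],[0,1.5,0,-0.52,0,0,0]]]}}

```text
t: 16.73
position: [0.6475, -0.2046, 0.1701]
eef_rot: [-0.568, 0.085, 0.809, 0.124]
force: [-0.3, 0.1, -6.9]
finger_gap: 0.0312
```

```bash
python3 st.py 14 .023
```

```text
16.725 [ 0.388  0.928 -0.262  1.082  0.17   1.501 -1.722] [ 0.647 -0.205  0.17 ] [-0.258  0.056 -6.936] [-0.191 -0.749 -0.04 ] 0.031180864419463647
holder axis [-0.002 -0.001  1.   ] foot [ 0.646 -0.204  0.026] to [ 0.348 -0.074 -0.045  0.003 -0.001  0.001]
```

View pics/s14.png

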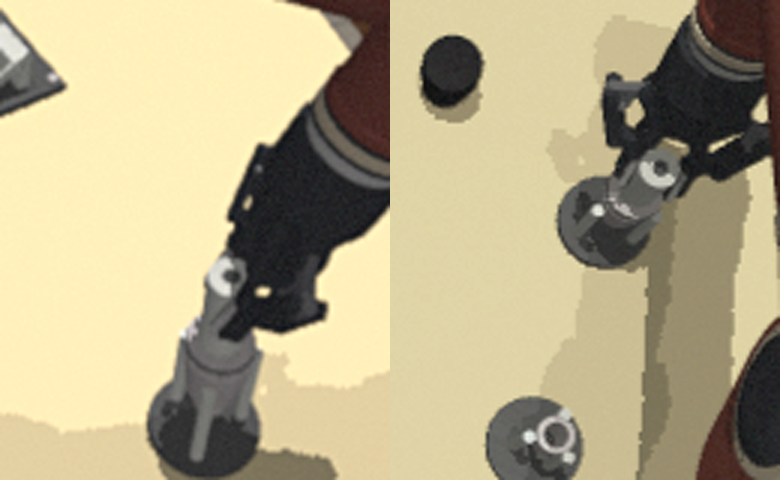

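>>> {"op": "arm_command", "data": {"steps": [[[0,0.1,0,-0.04,0,0,0],[0,0.2,0,-0.07,0,0,0],[0,0.3,0,-0.1,0,0,0],[0,0.4,0,-0.14,0,0,0],[0,0.4,0,-0.14,0,0,0]]]}}

```text
t: 17.45
position: [0.6478, -0.2045, 0.1664]
eef_rot: [-0.568, 0.085, 0.809, 0.124]
force: [0.8, 0.8, -3.4]
finger_gap: 0.031
```

```bash
python3 st.py 15 .023
```

```text
17.45 [ 0.388  0.931 -0.262  1.085  0.171  1.494 -1.722] [ 0.648 -0.204  0.166] [ 0.817  0.846 -3.363] [-0.145 -0.899 -0.043] 0.030984898484687787
holder axis [-0.003 -0.001  1.   ] foot [ 0.646 -0.204  0.023] to [ 0.015 -0.059  0.109  0.003 -0.003  0.001]
```

>>> {"op": "arm_command", "data": {"steps": [[[0,0.1,0,-0.04,0,0,0],[0,0.2,0,-0.07,0,0,0],[0,0.3,0,-0.1,0,0,0],[0,0.3,0,-0.1,0,0,0]]]}}

```text
t: 18.05
position: [0.6479, -0.2045, 0.1653]
eef_rot: [-0.569, 0.086, 0.809, 0.124]
force: [-0.4, -1.4, 5.7]
finger_gap: 0.0308
```

```bash
python3 st.py 16 .023
```

```text
18.05 [ 0.389  0.932 -0.262  1.087  0.171  1.49  -1.723] [ 0.648 -0.205  0.165] [-0.416 -1.445  5.694] [0.03  0.058 0.   ] 0.030836540857718912
holder axis [-0.004 -0.001  1.   ] foot [ 0.647 -0.204  0.022] to [-0.086 -0.056  0.158  0.003 -0.004  0.001]
```

View pics/s16.png

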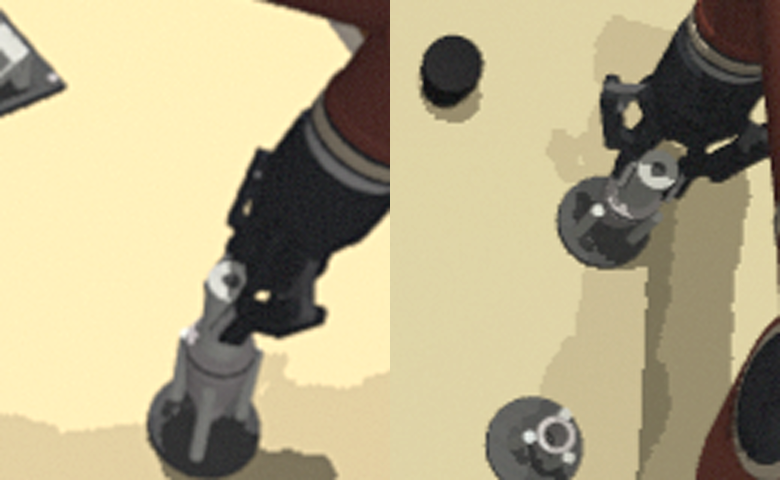

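>>> {"op": "arm_command", "data": {"steps": [[[0,0.2,0,-0.07,0,0,0],[0,0.3,0,-0.1,0,0,0],[0,0.3,0,-0.1,0,0,0]]]}}

```text
t: 18.52
position: [0.6479, -0.2045, 0.1651]
eef_rot: [-0.569, 0.086, 0.808, 0.124]
force: [-0.6, -0.1, 7.1]
finger_gap: 0.0309
```

```bash
python3 st.py 17 .023
```

```text
18.525 [ 0.389  0.931 -0.262  1.088  0.171  1.489 -1.723] [ 0.648 -0.204  0.165] [-0.596 -0.139  7.079] [0.141 0.427 0.025] 0.030875104007300373
holder axis [-0.005 -0.001  1.   ] foot [ 0.647 -0.204  0.021] to [-0.103 -0.054  0.161  0.002 -0.005  0.002]
```

>>> {"op": "arm_command", "data": {"steps": [[[0.3,0,0,0,0,0,0],[0.8,0,0,0,0,0,0],[1,0,0,0,0,0,0],[1,0,0,0,0,0,0],[1,0,0,0,0,0,0]]]}}

```text
t: 19.25
position: [0.6479, -0.2045, 0.1651]
eef_rot: [-0.569, 0.086, 0.808, 0.124]
force: [0.4, -0.4, -0.4]
finger_gap: 0.0856
```

```bash
python3 st.py 18 .023
```

```text
19.25 [ 0.389  0.931 -0.262  1.088  0.171  1.489 -1.723] [ 0.648 -0.205  0.165] [ 0.395 -0.404 -0.367] [-0.101 -0.261  0.024] 0.08555763238255076
holder axis [-0.005 -0.001  1.   ] foot [ 0.647 -0.204  0.021] to [-0.108 -0.06   0.164  0.002 -0.005  0.002]
```

View pics/s18.png

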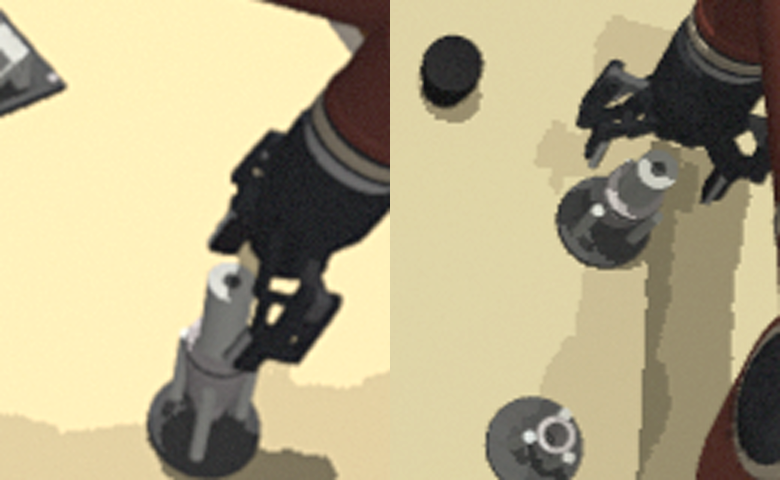

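>>> {"op": "arm_command", "data": {"steps": [[[1,-1,0,0,0,0,0],[1,-3,0,0,0,0,0],[1,-5,0,0,0,0,0],[1,-8,0,0,0,0,0],[1,-10,0,0,0,0,0],[1,-10,0,0,0,0,0]]]}}

```text
t: 20.1
position: [0.6813, -0.2148, 0.2613]
eef_rot: [-0.571, 0.086, 0.807, 0.124]
force: [-1.1, -0.4, -0.2]
finger_gap: 0.0854
```

```bash
python3 st.py 19 .023
```

```text
20.1 [ 0.363  0.936 -0.256  0.799  0.163  1.763 -1.695] [ 0.681 -0.215  0.261] [-1.081 -0.378 -0.165] [-0.11  -0.346 -0.021] 0.08538767437298182
holder axis [-0.01  0.    1.  ] foot [ 0.681 -0.214  0.118] to [10.126 -0.022  0.249  0.002 -0.009  0.002]
```

View pics/s19.png

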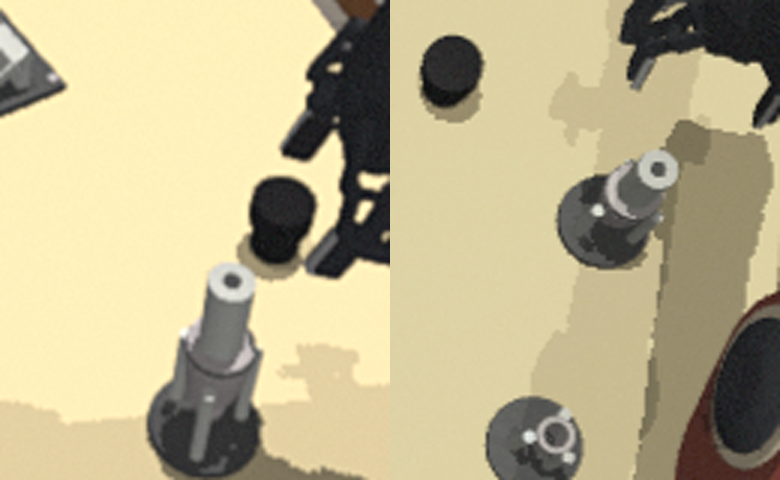

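Run:
```python
from h import *
a,b=(347.0,283.6),(419.0,186.3)
print(onz("side",*a,.183),onz("top",*b,.183),tri(a,b)); print(onz("side",342.6,307.1,.1),onz("top",409.9,194.7,.1),tri((342.6,307.1),(409.9,194.7)))
print(arm.job_done())
```

```text
[ 0.64323692 -0.20712002  0.183     ] [ 0.64266737 -0.20078187  0.183     ] (array([ 0.64534608, -0.20285402,  0.17641884]), np.float64(0.0014342636186913252))
[ 0.64565411 -0.2053397   0.1       ] [ 0.64478454 -0.20125891  0.1       ] (array([ 0.6467601 , -0.20265186,  0.09534052]), np.float64(0.0013495372087426198))
the job is handed in; nothing more can be done
None
```

The holder is out of the dock and standing upright in the big sleeve. I handed the job in at about 20 s of the 51 s allowed; no verdict was reported.

**What I did:** I gripped the holder by its plain grip and rocked it about 10° to the dock's -y side, then about 11° to +y. I drew it out along the dock axis with only its own weight on the wrist, then turned it upright. I lowered it into the sleeve until it pushed back, pressed lightly, let go and backed the gripper off.

**Last checks:**
- **Seating:** while I was pressing it down, further downward commands hardly moved the holder (force about +7 N). Its foot was then at about 21 mm by the arm's position, against 23 mm nominal.
- **Centring:** seen from each camera, the grip end was within about 3 mm of the sleeve mouth horizontally, and the holder looked upright.
- **Clearance:** the gripper was open and about 10 cm clear, with about 1 N on the wrist.
- **Bystanders:** the ones still in view looked unmoved. I did not measure them all again at the end.

**What failed or disagreed:**
- **First approach:** going in straight along the holder's axis ran the wrist into its joint limits. I backed out and gripped with the tool tilted 20° instead.
- **Cameras:** the two views disagreed by 4–7 mm in y. Combining them put heights about 5–7 mm too low, for the sleeve mouth and the holder alike.
- **Left shoe:** the arm hid it during its rock. I only saw it pushed back later, once the holder had come out freely.
- **Finger gap:** it read 30.5–31 mm on the 32 mm grip. The grip held throughout and I saw no sign of slip.

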